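# Set the bowl feeder to step 6 and start it

### The job

The bowl feeder is to run at step 6: on its control box, push the lever of the rotary selector round clockwise with a fingertip, click by click, until it rests on the sixth of its seven marks (the first mark is at the anticlockwise stop), and only then press the flat start button all the way in and let it go. Push gently and do not take the lever between the fingers. Leave the mushroom stop button alone, and do not shift or pick up the nuts, the caliper or the clipboard lying on the bench.

Things in the scene. Friction and masses are not known exactly. Their poses are not given: they have to be found in the camera images.
- console: The feeder's control box, fixed to the bench: grey box 160 (x) x 260 (y) x 85 mm high, level aluminium panel on top. Origin: centre of its underside; z up, its -x side faces the robot, +y is to the left seen from the robot. On the panel: selector in the left half, start button near right, mushroom stop button far right, a small lamp 9 mm high at (55, -20) mm.
- selector_axis (a point): Fixed point on the selector's upright axis, on top of its round white dial plate (100 mm across), 88 mm above the bench; at (5, 60, 88) mm in the console frame, axes as the console's. Seven black marks 30 degrees apart, 38 to 48 mm from the axis: the first (shortest) towards console +y, the fourth towards +x (away from the robot), the seventh (longest) towards -y.
- selector (a joint): Selector angle, rad, growing clockwise seen from above: 0 on mark 1, 0.524 more per mark, 2.618 on mark 6, 3.142 on mark 7; stops 0.05 beyond marks 1 and 7. Lever direction in the console frame: pi/2 minus this angle, counter-clockwise from +x. Starts on mark 1 to 4. Leaving a mark takes about 0.1 N m (3 to 4 N at 28 mm); past half-way (0.26) it snaps into the next mark and stays.
- lever: The selector's black lever: a one-sided bar 11 mm wide with upright sides, from 12 mm behind the axis to 36 mm before it (pointing end, white line on top), 9 to 31 mm above the dial plate (97 to 119 mm above the bench); under it a round hub 34 mm across, 9 mm high. Origin on the axis at the dial plate's top; x along the lever to its pointing end, z up.
- lever_top (a point): Point on the top face of the lever, on its centre line, 28 mm from the axis, near the pointing end (119 mm above the bench); axes as the lever's: x along the lever outwards, y across it, z up.
- start_top (a point): Centre of the top of the start button: flat black cap 26 mm across, standing 9 mm proud of a steel ring 33 mm across; the top is 99 mm above the bench; in the console frame at (-35, -75) mm.
- start (a joint): How far the start button is pressed down, m: 0 out, 0.005 fully in (about 6 N); springs back when let go.
- stop_top (a point): Centre of the top of the mushroom stop button: black domed head 40 mm across, top 116 mm above the bench; in the console frame at (38, -75) mm. Not to be pressed.
- stop (a joint): How far the stop button is pressed down, m: 0 out, 0.006 fully in.
- nut_a_center (a point): Centre of a loose brass hexagon nut, 46 mm across flats, 26 mm high, lying flat on the bench left of the console. Leave alone.
- nut_b_center (a point): Centre of a second such nut, on the bench right of the console. Leave alone.
- caliper_center (a point): Middle of a steel caliper lying flat on the bench between robot and console, 225 mm long along its y, 12 mm high. Leave alone.
- clipboard_center (a point): Middle of a clipboard lying on the bench to the right, 315 x 225 mm, its clip 16 mm high. Leave alone.

How it is judged:
By the outcome, as a careful person would: the job done as asked, in the order asked, and still so for the second after the job is handed in, with the robot touching nothing.
It also fails if it takes over 45 s, if anything falls off the work surface, if the arm or the gripper's body presses on something with over 40 N, if the wrist force passes 120 N, or if a joint passes its speed limit or range.

### The arm

A 6-joint arm with a two-finger parallel gripper is mounted at the origin on the work surface. World frame = base frame: x ahead of the robot, y to its left, z up, the work surface at z = 0. Lengths are in m, angles in degrees, forces in N, time in s.
With the tool pointing down it reaches from about 0.275 to 0.825 m from the base axis. Payload 5.2 kg.
Tool frame: the origin (TCP) lies on the mounting face of the last link; the fingertips stand 186 mm ahead of it and the grasp point (between the pads) lies 167 mm ahead of it; z points along the fingers, y is the line along which they close (so a half turn about z gives the same grasp; the last joint's range is limited). The gripper opens to 93 mm and grips with 3 to 60 N. Pads are 15 mm wide; open, the fingers measure 128 mm over their backs; the gripper's body (75 mm by 188 mm) begins 65 mm behind the grasp point.
Start: joints at [-79.63, 14.817, 87.949, -0, 77.235, -11.62], TCP at [0.206, -0.51, 0.405] pointing down, gripper open.
Joint ranges: [-179.93, 179.93], [-52.35, 119.4], [10.71, 147.94], [-69.91, 249.91], [12.55, 155.21], [-178.61, 178.61]. Speed limits (degrees/s): [147.25, 147.25, 180, 180, 180, 180].

### API

Orientations are given as a 3x3 rotation matrix whose columns are the frame's x, y, z axes.
In Python, from bench import telemetry, optics, job gives the robot as it stands.
- The arm moves only by the tool drive_tool, never from a script. Its argument "moves" is a list of rows, each a list of 7 numbers: the finger opening in mm, from 0 to 93, then the shift along the tool's x, y, z scaled (see below), then the turn, a rotation vector about the tool's x, y, z scaled (see below). In form: [[jaw, tx, ty, tz, rx, ry, rz], ...]. A call has 1 to 5 rows; each row shifts and turns the commanded pose from where the row before left it, along the tool's axes as they then stand; what a row does not reach is not made up. The controller multiplies each number of a shift by 20 cm and each number of a turn by 2 pi rad. A row lasts 1/10 s, in which the tool goes at most 50 mm and 8.59 degrees, less where a joint would pass 70% of its speed; a pose out of reach is approached as far as the arm can. A call with a number of a shift or a turn outside -1 to 1 is refused whole. A call with a gripper value outside its range is refused whole. The fingers move at their own pace and stop on an object; "grip_force" is the grip in N (left out, the last holds). Time passes only in rows, so rows that do not move let the fingers close. It gives the time, the measured TCP pose, the force, the opening and the grip force at its end, in the units of the state.
- telemetry.state(): the state, without advancing time (a new reading comes with each control period).
- optics.get_image(name): name is "scene" or "top" or "wrist"; returns the picture (420x560x3 uint8, red, green, blue); there is no depth.
- optics.camera_params(name): a dict with "intrinsics" (3x3 intrinsics, pixels), "position" and "orientation" of the camera in the world. Camera axes: x right, y down, z forward; pixel columns grow to the right and rows downward; lengths in m; the calibration is good to about 2 mm. The wrist camera is an equidistant fisheye: a pixel r from the principal point sees the ray r / f radians off the axis. A picture is of the moment at which its call begins: read the wrist's pose just before it. camera_params takes no time and is no camera call; for the wrist camera it gives the pose at the moment of the call.
- job.hand_in(): hands the job in; it is judged then, once.
Trained networks look in the newest picture that a camera, given by its name, has taken for a name from the list of things; names that differ only in an ending like _2 or _b are one class to them, and where a whole thing is asked for, a point or a joint stands for the part that bears it (a point fixed in the world has none). Each returns a list of dicts, best first, with "confidence" (0 to 1); they miss things now and then, are a little off and sometimes report something else, mostly with a low value. They report only what shows in the picture. A call takes as long as a camera call.
- optics.trace(camera, name): "mask" (420x560 bool, what is visible of it) and "pixel" ([column, row] in pixels, amid what is visible of it).
The state is a dict: "time": time; "joints": joint angles; "dq": joint speeds; "effort": joint torques, N m; "ee_pos": TCP position; "tool_rot": TCP orientation; "ft_force": force on the tool from outside, world axes, zero at the start; "ft_torque": the same for the moment, N m; "finger_gap": opening from 0.0 (shut) to 1.0 (fully open); "grip_force": force on a finger pad.
Only numpy, scipy, OpenCV 4.12 (cv2) and the standard library are available. Lean on these libraries where they do the work, as an engineer would, in place of code of your own. Each camera call takes 0.05 s, during which the arm holds its last target. There are 200 camera calls.

## Working session

There is one attempt and no reset: what is moved stays moved. The work goes in short steps, Python scripts to look and compute and a tool call to move; the robot and the scene stay as the last step left them, time stands still between calls to the robot, and variables do not carry over. Pictures are saved under pics/ and viewed, at most 10 in all, crops included, and the job is handed in when it is done.

Besides the shell and the picture viewer there is one more tool, called in YAML: its name, and indented under it one key for each argument. drive_tool: Moves the arm, as the interface text tells. Its arguments: {"type":"object","properties":{"moves":{"type":"array","items":{"type":"array","items":{"type":"number"}}},"grip_force":{"type":"number"}},"required":["moves"]}

```bash
mkdir -p pics; ls; cat > h.py <<'E'
from bench import telemetry, optics, job
import numpy as np, cv2
def snap(cam,fn):
    im=optics.get_image(cam); cv2.imwrite('pics/'+fn,im[:,:,::-1]); return im
E
python3 - <<'E'
from h import *
print(telemetry.state())
for c in("top","scene"):
    snap(c,c+'1.png'); p=optics.camera_params(c); print(c,p)
    for n in ("console","lever","start_top","stop_top","selector_axis","lever_top"):
        try:
            for d in optics.trace(c,n)[:2]: print(n,d["confidence"],d["pixel"],d["mask"].sum())
        except Exception as e: print(n,e)
a=cv2.imread('pics/top1.png');cv2.imwrite('pics/top1.png',a)
E
```

```text
pics
{'time': 0.0, 'joints': array([-7.96291748e+01,  1.48600483e+01,  8.80122870e+01,  4.37341343e-04,
        7.72344783e+01, -1.16203551e+01]), 'dq': array([-0.01262256,  0.04459374, -0.00485848, -0.01640195,  0.0763699 ,
        0.01502129]), 'effort': array([ 2.71917124e-04, -4.37309074e+01, -2.84001338e+01,  7.16427038e-02,
        4.12770140e-02, -1.47962051e-04]), 'ee_pos': array([ 0.20593106, -0.50975638,  0.40390151]), 'tool_rot': array([[ 9.27242205e-01,  3.74461995e-01, -3.28276145e-04],
       [ 3.74461944e-01, -9.27240468e-01,  1.83513330e-03],
       [ 3.82796752e-04, -1.82453997e-03, -9.99998262e-01]]), 'ft_force': array([0.05199412, 0.67507963, 0.19936255]), 'ft_torque': array([0.00657444, 0.03708557, 0.05440871]), 'grip_force': 0.0, 'finger_gap': 1.0010701315589663}
top {'intrinsics': array([[490.69416942,   0.        , 273.89464619],
       [  0.        , 490.69416942, 210.70222779],
       [  0.        ,   0.        ,   1.        ]]), 'position': array([ 0.39242164, -0.09044303,  1.04637888]), 'orientation': array([[-0.01316019, -0.98188029,  0.18904472],
       [
[... 191 characters left out ...]
top 0.82 [223.4, 220.4] 319
selector_axis 0.83 [193.4, 248.0] 10952
lever_top 0.56 [152.8, 246.5] 289
scene {'intrinsics': array([[414.66183639,   0.        , 283.92021201],
       [  0.        , 414.66183639, 210.1572161 ],
       [  0.        ,   0.        ,   1.        ]]), 'position': array([ 1.05643168, -0.45901264,  0.6812544 ]), 'orientation': array([[ 0.58323463,  0.5611994 , -0.58727558],
       [ 0.81208307, -0.38598131,  0.43765227],
       [ 0.01893279, -0.73217052, -0.6808582 ]])}
console 0.74 [326.4, 190.0] 7390
lever 0.72 [349.8, 161.9] 232
start_top 0.56 [294.3, 180.4] 94
stop_top 0.59 [320.2, 191.6] 230
selector_axis 0.72 [328.4, 190.4] 7487
lever_top 0.68 [349.8, 158.8] 246
```

```bash
python3 - <<'E'
import cv2
a=cv2.imread('pics/top1.png');b=cv2.imread('pics/scene1.png')
cv2.imwrite('pics/t2.png',cv2.resize(a[180:320,90:290],None,fx=4,fy=4,interpolation=2))
E
```

```text
(no output)
```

View pics/t2.png

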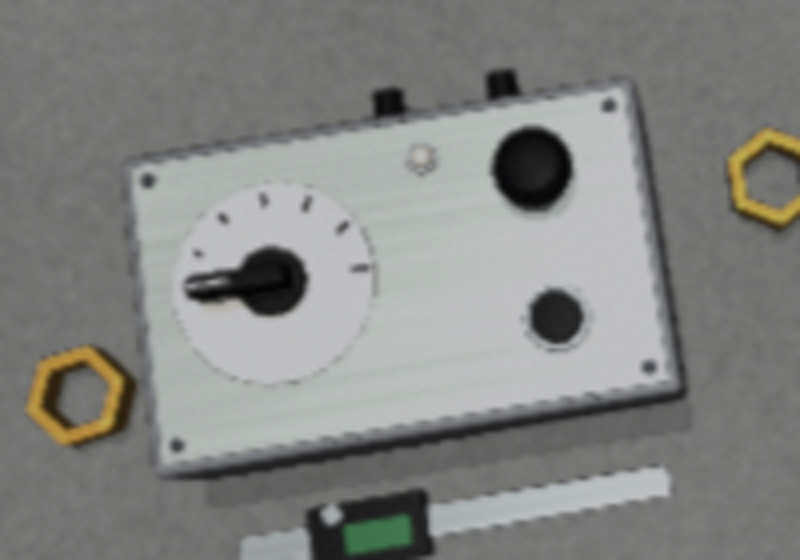

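View pics/scene1.png

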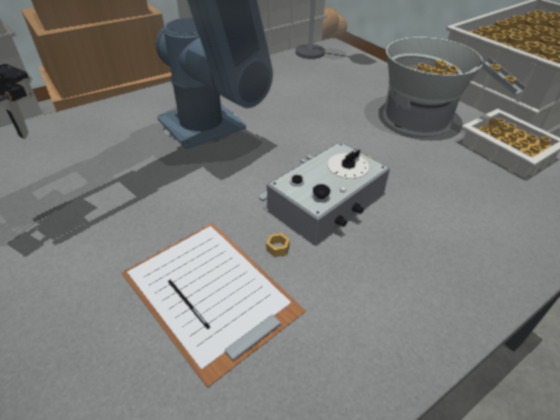

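The top crop shows the lever on mark 1 (pointing left at crop (190,287)), with the dial centre at about (274,283), start at (556,316) and stop at (532,168). In the scene view, start is at (297,180) and the stop at (321,191). I'll fit the console pose to these.

```bash
cat > fit.py <<'E'
from h import *
from scipy.optimize import least_squares
def proj(cam,P):
    p=optics.camera_params(cam); c=(np.asarray(P)-p["position"])@p["orientation"]; K=p["intrinsics"]
    return c[:,:2]/c[:,2:]*K[0,0]+K[:2,2]
def world(q,L):
    c,s=np.cos(q[2]),np.sin(q[2]); L=np.asarray(L,float)
    return np.c_[q[0]+c*L[:,0]-s*L[:,1], q[1]+s*L[:,0]+c*L[:,1], L[:,2]+(q[3] if len(q)>3 else 0)]
E
python3 - <<'E'
from fit import *
L=[(.08,.13,.085),(.08,-.13,.085),(-.08,-.13,.085),(-.08,.13,.085),(-.035,-.075,.099),(.038,-.075,.11),(.005,.06,.088)]
px=np.array([(125,160),(630,82),(683,390),(160,472),(556,316),(532,168),(274,283)])
px=(px+.5)/4-.5+[90,180]
L2=[(-.035,-.075,.099),(.038,-.075,.11),(.08,.13,.085),(.08,-.13,.085),(-.08,.13,.085)]
p2=np.array([(297,180),(321,191),(388,172),(317,214),(342,145)])
f=lambda q:np.r_[(proj("top",world(q,L))-px).ravel(),(proj("scene",world(q,L2))-p2).ravel()]
for g in ([.4,.1,-.1,0],[.4,.1,-.1]):
    r=least_squares(f,g); print(r.x,np.degrees(r.x[2])); print(r.fun.reshape(-1,2).round(1).tolist())
print(world(r.x,[(.005,.06,.088),(-.035,-.075,.099),(.038,-.075,.116)]))
E
```

```text
[ 0.50544357  0.08274873  0.13911205 -0.00641168] 7.970533351631342
[[-0.7, -0.8], [1.3, -0.7], [-0.4, 1.3], [-1.8, 1.3], [-0.2, 0.7], [0.2, 0.1], [0.4, -0.2], [-0.3, -0.9], [-0.2, -0.2], [2.7, -2.1], [-0.2, 7.2], [-2.0, -2.8]]
[0.5059377  0.08108688 0.13910137] 7.969921653838681
[[-0.8, -1.6], [1.9, -1.6], [0.4, 0.8], [-1.9, 0.9], [0.3, 0.1], [0.7, -0.7], [0.5, -0.8], [-0.6, -2.7], [-0.4, -2.1], [2.8, -3.9], [-0.5, 5.4], [-2.1, -4.6]]
[[0.50257021 0.1412006  0.088     ]
 [0.48167476 0.00195844 0.099     ]
 [0.55396965 0.01208013 0.116     ]]
```

```bash
cat > plan.py <<'E'
from h import *
def rows(target,psi_end,n):
    s=telemetry.state(); R=s["tool_rot"]; psi=np.degrees(np.arctan2(R[1,0],R[0,0])); 
    v=(np.array(target)-s["ee_pos"]); d=(psi_end-psi+180)%360-180
    if n==20: d=psi_end-psi
    print("from",s["ee_pos"].round(4),psi.round(2),"v mm",(v*1000).round(1),"turn",d.round(2))
    for k in range(n):
        a=np.radians(psi+d*k/n); w=v/n
        print([0]+[round(float(t),4) for t in (w[0]*np.cos(a)+w[1]*np.sin(a))/.2,(w[0]*np.sin(a)-w[1]*np.cos(a))/.2,-w[2]/.2][:3] if False else [0,round((w[0]*np.cos(a)+w[1]*np.sin(a))/.2,4),round((w[0]*np.sin(a)-w[1]*np.cos(a))/.2,4),round(-w[2]/.2,4),0,0,round(-d/n/360,4)])
E
python3 -c "
from plan import *
rows([.474,.1635,.36],188,20)"
```

```text
Traceback (most recent call last):
  File "plan.py", line 9
    print([0]+[round(float(t),4) for t in (w[0]*np.cos(a)+w[1]*np.sin(a))/.2,(w[0]*np.sin(a)-w[1]*np.cos(a))/.2,-w[2]/.2][:3] if False else [0,round((w[0]*np.cos(a)+w[1]*np.sin(a))/.2,4),round((w[0]*np.sin(a)-w[1]*np.cos(a))/.2,4),round(-w[2]/.2,4),0,0,round(-d/n/360,4)])
                                                                            ^
SyntaxError: invalid syntax
```

```bash
cat > plan.py <<'E'
from h import *
def rows(target,psi_end,n):
    s=telemetry.state(); R=s["tool_rot"]; psi=np.degrees(np.arctan2(R[1,0],R[0,0]))
    v=np.array(target)-s["ee_pos"]; d=psi_end-psi
    if n<20: d=(d+180)%360-180
    print("from",s["ee_pos"].round(4),"psi",psi.round(2),"v mm",(v*1000).round(1),"turn",d.round(2),"F",s["ft_force"].round(2))
    for k in range(n):
        a=np.radians(psi+d*k/n); w=v/n/.2
        r=[w[0]*np.cos(a)+w[1]*np.sin(a), w[0]*np.sin(a)-w[1]*np.cos(a), -w[2],0,0,-d/n/360]
        print([0]+[round(float(x),4) for x in r])
E
python3 -c "
from plan import *
rows([.474,.1635,.36],188,20)"
```

```text
from [ 0.206  -0.51    0.4048] psi 21.99 v mm [268.  673.5 -44.8] turn 166.01 F [-0.41  0.56 -0.33]
[0, 0.1252, -0.131, 0.0112, 0.0, 0.0, -0.0231]
[0, 0.1428, -0.1116, 0.0112, 0.0, 0.0, -0.0231]
[0, 0.1574, -0.0898, 0.0112, 0.0, 0.0, -0.0231]
[0, 0.1687, -0.0661, 0.0112, 0.0, 0.0, -0.0231]
[0, 0.1765, -0.0411, 0.0112, 0.0, 0.0, -0.0231]
[0, 0.1806, -0.0152, 0.0112, 0.0, 0.0, -0.0231]
[0, 0.1809, 0.011, 0.0112, 0.0, 0.0, -0.0231]
[0, 0.1774, 0.037, 0.0112, 0.0, 0.0, -0.0231]
[0, 0.1702, 0.0623, 0.0112, 0.0, 0.0, -0.0231]
[0, 0.1594, 0.0862, 0.0112, 0.0, 0.0, -0.0231]
[0, 0.1453, 0.1083, 0.0112, 0.0, 0.0, -0.0231]
[0, 0.1281, 0.1281, 0.0112, 0.0, 0.0, -0.0231]
[0, 0.1083, 0.1453, 0.0112, 0.0, 0.0, -0.0231]
[0, 0.0862, 0.1594, 0.0112, 0.0, 0.0, -0.0231]
[0, 0.0623, 0.1702, 0.0112, 0.0, 0.0, -0.0231]
[0, 0.0371, 0.1774, 0.0112, 0.0, 0.0, -0.0231]
[0, 0.0111, 0.1809, 0.0112, 0.0, 0.0, -0.0231]
[0, -0.0152, 0.1806, 0.0112, 0.0, 0.0, -0.0231]
[0, -0.0411, 0.1765, 0.0112, 0.0, 0.0, -0.0231]
[0, -0.0661, 0.1687, 0.0112, 0.0, 0.0, -0.0231]
```

drive_tool:
  moves:
    - [0,0.125,-0.131,0.011,0,0,-0.0231]
    - [0,0.143,-0.112,0.011,0,0,-0.0231]
    - [0,0.157,-0.09,0.011,0,0,-0.0231]
    - [0,0.169,-0.066,0.011,0,0,-0.0231]
    - [0,0.177,-0.041,0.011,0,0,-0.0231]

```text
time: 1.2
ee_pos: [0.2732, -0.3401, 0.3938]
tool_rot: [[0.44, 0.898, 0.0], [0.898, -0.44, -0.0], [-0.0, 0.0, -1.0]]
ft_force: [-0.2, -0.3, 0.2]
finger_gap: 0.619
grip_force: 0.0
```

drive_tool:
  moves:
    - [0,0.181,-0.015,0.011,0,0,-0.0231]
    - [0,0.181,0.011,0.011,0,0,-0.0231]
    - [0,0.177,0.037,0.011,0,0,-0.0231]
    - [0,0.17,0.062,0.011,0,0,-0.0231]
    - [0,0.159,0.086,0.011,0,0,-0.0231]

```text
time: 1.7
ee_pos: [0.3398, -0.1716, 0.3829]
tool_rot: [[-0.267, 0.964, 0.001], [0.964, 0.267, -0.001], [-0.001, 0.001, -1.0]]
ft_force: [-0.3, -0.3, -0.0]
finger_gap: 0.188
grip_force: 0.0
```

drive_tool:
  moves:
    - [0,0.145,0.108,0.011,0,0,-0.0231]
    - [0,0.128,0.128,0.011,0,0,-0.0231]
    - [0,0.108,0.145,0.011,0,0,-0.0231]
    - [0,0.086,0.159,0.011,0,0,-0.0231]
    - [0,0.062,0.17,0.011,0,0,-0.0231]

```text
time: 2.2
ee_pos: [0.4062, -0.0033, 0.372]
tool_rot: [[-0.839, 0.544, 0.001], [0.544, 0.839, -0.0], [-0.001, 0.0, -1.0]]
ft_force: [0.4, -0.2, 0.7]
finger_gap: 0.006
grip_force: 0.0
```

drive_tool:
  moves:
    - [0,0.037,0.177,0.011,0,0,-0.0231]
    - [0,0.011,0.181,0.011,0,0,-0.0231]
    - [0,-0.015,0.181,0.011,0,0,-0.0231]
    - [0,-0.041,0.177,0.011,0,0,-0.0231]
    - [0,-0.066,0.169,0.011,0,0,-0.0231]

```text
time: 2.7
ee_pos: [0.4725, 0.1657, 0.3608]
tool_rot: [[-0.989, -0.151, 0.001], [-0.151, 0.989, -0.0], [-0.001, -0.0, -1.0]]
ft_force: [0.6, 0.0, -0.4]
finger_gap: 0.003
grip_force: 0.0
```

drive_tool:
  moves:
    - [0,0,0,0,0,0,0]
    - [0,0,0,0,0,0,0]

```text
time: 2.9
ee_pos: [0.472, 0.1645, 0.3605]
tool_rot: [[-0.989, -0.145, -0.001], [-0.145, 0.989, -0.001], [0.001, -0.0, -1.0]]
ft_force: [-0.3, -1.0, -1.0]
finger_gap: 0.007
grip_force: 0.0
```

```bash
python3 - <<'E'
from plan import *
rows([.474,.1635,.36],188,2)
print(telemetry.state()["joints"].round(1))
im=snap("wrist","w1.png"); print(optics.camera_params("wrist"))
cv2.imwrite('pics/top3.png',optics.get_image("top")[:,:,::-1])
for n in ("lever","start_top","stop_top"):
    for d in optics.trace("wrist",n)[:2]: print(n,d["confidence"],d["pixel"],d["mask"].sum())
E
```

```text
from [0.472  0.1645 0.3605] psi -171.67 v mm [ 2.  -1.  -0.5] turn -0.33 F [-0.35 -0.96 -1.  ]
[0, -0.0047, -0.0033, 0.0011, 0.0, 0.0, 0.0005]
[0, -0.0047, -0.0033, 0.0011, 0.0, 0.0, 0.0005]
[  6.4  11.7  98.5  -0.   69.8 -91.9]
{'intrinsics': array([[325.1922621 ,   0.        , 278.13653224],
       [  0.        , 325.1922621 , 208.0088459 ],
       [  0.        ,   0.        ,   1.        ]]), 'position': array([0.39445478, 0.15248758, 0.34052772]), 'orientation': array([[-0.14383156,  0.94967992,  0.27824545],
       [ 0.98960125,  0.13841544,  0.03912202],
       [-0.00136007,  0.28097902, -0.95971295]])}
lever 0.56 [243.8, 241.4] 1147
stop_top 0.68 [104.5, 281.5] 1184
stop_top 0.36 [244.9, 243.6] 1171
```

View pics/w1.png

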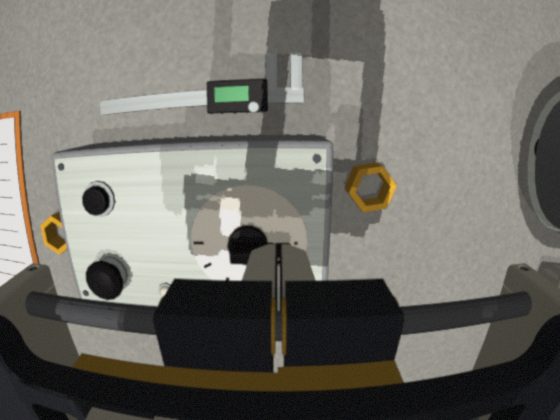

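The wrist view shows the closed fingertips above the dial, beside the lever. The start cap is at (96,200), the stop at (105,281), and the near panel corners at (57,155) and (332,141). Next I'll check the fit from this view.

```bash
python3 - <<'E'
from fit import *
p=optics.camera_params("wrist")
def fe(P):
    c=(P-p["position"])@p["orientation"]; rr=np.hypot(c[:,0],c[:,1]); th=np.arctan2(rr,c[:,2])
    return c[:,:2]/rr[:,None]*th[:,None]*p["intrinsics"][0,0]+p["intrinsics"][:2,2]
L=[(-.035,-.075,.099),(.038,-.075,.11),(-.08,.13,.085),(-.08,-.13,.085),(.005,.06-.048,.088)]
m=np.array([(95.5,200),(104.5,280),(332,141),(56,155),(193,243)])
print((fe(world([.5059,.0811,.1391],L))-m).round(1).tolist())
r=least_squares(lambda q:(fe(world(q,L))-m).ravel(),[.5,.08,.14]); print(r.x,r.fun.reshape(-1,2).round(1).tolist())
r=least_squares(lambda q:(fe(world(q,L))-m).ravel(),[.5,.08,.14,0]); print(r.x)
E
```

```text
[[-2.6, 1.0], [-3.2, 1.8], [2.6, 0.9], [-6.1, -3.6], [-0.4, -0.6]]
[0.50577679 0.08266674 0.14869555] [[-1.3, 1.9], [-1.3, 2.8], [3.7, -0.5], [-5.4, -2.3], [1.4, -0.6]]
[ 0.50791158  0.08061312  0.14774224 -0.00745222]
```

drive_tool:
  moves:
    - [0,0,0,0.116,0,0,0]
    - [0,0,0,0.116,0,0,0]
    - [0,0,0,0.116,0,0,0]
    - [0,0,0,0,0,0,0]

```text
time: 3.55
ee_pos: [0.4708, 0.1631, 0.2888]
tool_rot: [[-0.99, -0.143, -0.006], [-0.143, 0.99, -0.001], [0.006, 0.0, -1.0]]
ft_force: [-0.9, 0.7, -0.1]
finger_gap: 0.003
grip_force: 0.0
```

drive_tool:
  moves:
    - [0,-0.02,0,0,0,0,0]
    - [0,-0.02,0,0,0,0,0]
    - [0,-0.02,0,0,0,0,0]
    - [0,0,0,0,0,0,0]

```text
time: 3.95
ee_pos: [0.4839, 0.1658, 0.2921]
tool_rot: [[-0.99, -0.144, -0.001], [-0.144, 0.99, -0.0], [0.001, -0.0, -1.0]]
ft_force: [-4.8, -1.6, 3.2]
finger_gap: 0.005
grip_force: 2.5
```

drive_tool:
  moves:
    - [0,-0.0116,0.006,0,0,0,0.0139]
    - [0,-0.0116,0.006,0,0,0,0.0139]
    - [0,-0.0116,0.006,0,0,0,0.0139]
    - [0,-0.0116,0.006,0,0,0,0.0139]

```text
time: 4.35
ee_pos: [0.4938, 0.1709, 0.2921]
tool_rot: [[-0.978, 0.206, 0.002], [0.206, 0.978, 0.0], [-0.002, 0.001, -1.0]]
ft_force: [0.3, -0.6, -0.2]
finger_gap: 0.005
grip_force: 0.1
```

```bash
cat > where.py <<'E'
from h import *
s=telemetry.state(); R=s["tool_rot"]; psi=np.arctan2(R[1,0],R[0,0]); v=(s["ee_pos"]-[.5024,.1418,0])
print("t",s["time"],"theta_tool",np.degrees((.143+np.pi-psi)%(2*np.pi)).round(2),"d,r,z mm",(np.r_[v@R[:,0],v@R[:,1],v[2]]*1000).round(1),"F tool",(R.T@s["ft_force"]).round(1))
E
python3 where.py
```

```text
t 4.35 theta_tool 20.1 d,r,z mm [ 13.9  26.9 292.1] F tool [-0.4 -0.5  0.2]
```

drive_tool:
  moves:
    - [0,-0.0116,0.006,0,0,0,0.0139]
    - [0,-0.0116,0.006,0,0,0,0.0139]
    - [0,-0.0116,0.006,0,0,0,0.0139]
    - [0,-0.0116,0.006,0,0,0,0.0139]
    - [0,-0.0116,0.006,0,0,0,0.0139]

```text
time: 4.85
ee_pos: [0.5061, 0.1722, 0.2919]
tool_rot: [[-0.799, 0.601, -0.0], [0.601, 0.799, 0.0], [0.0, 0.0, -1.0]]
ft_force: [-0.1, -1.0, -0.1]
finger_gap: 0.006
grip_force: 0.0
```

```bash
python3 where.py
```

```text
t 4.85 theta_tool 45.12 d,r,z mm [ 15.3  26.5 291.9] F tool [-0.6 -0.9  0.1]
```

drive_tool:
  moves:
    - [0,-0.0116,0.006,0,0,0,0.0139]
    - [0,-0.0116,0.006,0,0,0,0.0139]
    - [0,-0.0116,0.006,0,0,0,0.0139]
    - [0,-0.0116,0.006,0,0,0,0.0139]
    - [0,-0.0116,0.006,0,0,0,0.0139]

```text
time: 5.35
ee_pos: [0.518, 0.1682, 0.292]
tool_rot: [[-0.47, 0.883, -0.001], [0.883, 0.47, 0.001], [0.001, -0.0, -1.0]]
ft_force: [-3.7, 1.3, 1.3]
finger_gap: 0.006
grip_force: 1.6
```

```bash
python3 where.py; python3 - <<'E'
from h import *
a=snap("top","a.png")[200:290,110:210]; b=snap("scene","b.png")[120:210,290:390]
cv2.imwrite("pics/ab.png",np.hstack([cv2.resize(x,(400,360),interpolation=2)for x in(a,b)])[:,:,::-1])
E
```

```text
t 5.35 theta_tool 70.14 d,r,z mm [ 16.3  26.2 292. ] F tool [ 2.9 -2.6 -1.3]
```

View pics/ab.png

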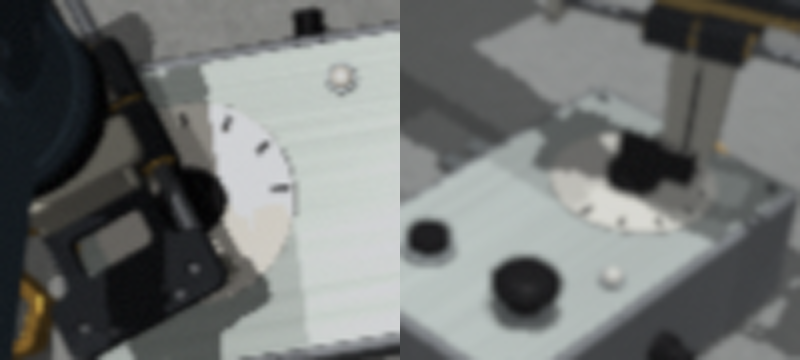

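The scene crop shows the closed fingertips behind the lever, pushing it round between marks 3 and 4. I'll continue.

drive_tool:
  moves:
    - [0,-0.012,0.006,0,0,0,0.0139]
    - [0,-0.012,0.006,0,0,0,0.0139]
    - [0,-0.012,0.006,0,0,0,0.0139]
    - [0,-0.0116,0.006,0,0,0,0.0139]
    - [0,-0.0116,0.006,0,0,0,0.0139]

```text
time: 5.95
ee_pos: [0.5277, 0.159, 0.2918]
tool_rot: [[-0.055, 0.998, 0.001], [0.998, 0.055, 0.002], [0.002, 0.001, -1.0]]
ft_force: [-1.5, 3.7, 1.9]
finger_gap: 0.004
grip_force: 1.7
```

drive_tool:
  moves:
    - [0,-0.0116,0.006,0,0,0,0.0139]
    - [0,-0.0116,0.006,0,0,0,0.0139]
    - [0,-0.0116,0.006,0,0,0,0.0139]
    - [0,-0.0116,0.006,0,0,0,0.0139]
    - [0,0,0,0,0,0,0]

```text
time: 6.45
ee_pos: [0.5323, 0.1486, 0.2918]
tool_rot: [[0.288, 0.958, 0.002], [0.958, -0.288, -0.0], [0.0, 0.002, -1.0]]
ft_force: [0.9, -0.2, -0.3]
finger_gap: 0.004
grip_force: 0.0
```

```bash
python3 where.py; python3 - <<'E'
from h import *
a=snap("top","a2.png")[200:290,110:210]; b=snap("scene","b2.png")[120:210,290:390]
cv2.imwrite("pics/ab2.png",np.hstack([cv2.resize(x,(400,360),interpolation=2)for x in(a,b)])[:,:,::-1])
E
```

```text
t 6.45 theta_tool 114.91 d,r,z mm [ 15.2  27.2 291.8] F tool [0.1 0.9 0.3]
```

View pics/ab2.png

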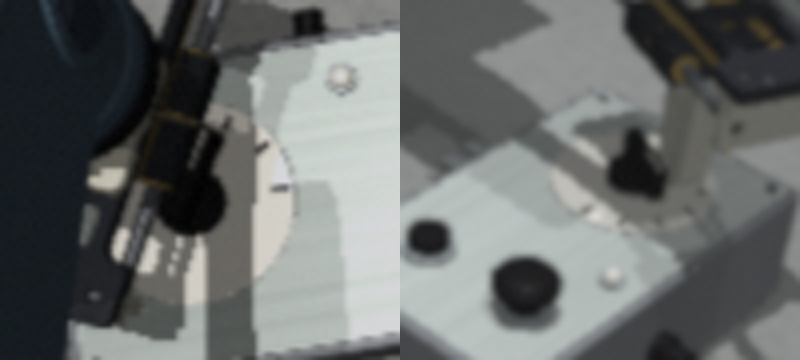

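The top crop shows the lever resting near mark 5, just short of the mark at (227,123), with no contact force. One click remains.

drive_tool:
  moves:
    - [0,-0.0116,0.006,0,0,0,0.0139]
    - [0,-0.0116,0.006,0,0,0,0.0139]
    - [0,-0.0116,0.006,0,0,0,0.0139]
    - [0,0,0,0,0,0,0]

```text
time: 6.95
ee_pos: [0.5326, 0.1412, 0.2914]
tool_rot: [[0.525, 0.851, 0.001], [0.851, -0.525, 0.0], [0.001, 0.0, -1.0]]
ft_force: [-0.1, 1.6, 0.9]
finger_gap: 0.007
grip_force: 0.5
```

drive_tool:
  moves:
    - [0,-0.007,0.0036,0,0,0,0.0083]
    - [0,-0.007,0.0036,0,0,0,0.0083]
    - [0,0,0,0,0,0,0]

```text
time: 7.25
ee_pos: [0.5322, 0.1379, 0.2913]
tool_rot: [[0.61, 0.792, 0.0], [0.792, -0.61, -0.0], [0.0, 0.0, -1.0]]
ft_force: [0.2, 0.4, 0.3]
finger_gap: 0.005
grip_force: 0.0
```

```bash
python3 where.py
```

```text
t 7.25 theta_tool 135.78 d,r,z mm [ 15.1  26.1 291.3] F tool [ 0.4 -0.1 -0.3]
```

drive_tool:
  moves:
    - [0,0.04,0,0,0,0,0]
    - [0,0.04,0,-0.05,0,0,0]
    - [0,0,0,-0.2,0,0,0]
    - [0,0,0,-0.15,0,0,0]
    - [0,0,0,0,0,0,0]

```text
time: 7.75
ee_pos: [0.5436, 0.1514, 0.3767]
tool_rot: [[0.611, 0.792, 0.01], [0.792, -0.611, 0.001], [0.007, 0.007, -1.0]]
ft_force: [-0.5, -0.1, 0.2]
finger_gap: 0.006
grip_force: 0.0
```

```bash
python3 - <<'E'
from plan import *
a=snap("top","a3.png")[200:290,110:210]; b=snap("scene","b3.png")[120:210,290:390]
cv2.imwrite("pics/ab3.png",np.hstack([cv2.resize(x,(400,360),interpolation=2)for x in(a,b)])[:,:,::-1])
rows([.482,.0026,.34],38,5)
E
```

```text
from [0.5423 0.1511 0.3724] psi 52.32 v mm [ -60.3 -148.5  -32.4] turn -14.32 F [-0.89  0.68 -0.07]
[0, -0.1544, 0.0431, 0.0324, 0.0, 0.0, 0.008]
[0, -0.152, 0.0507, 0.0324, 0.0, 0.0, 0.008]
[0, -0.1493, 0.0582, 0.0324, 0.0, 0.0, 0.008]
[0, -0.1462, 0.0656, 0.0324, 0.0, 0.0, 0.008]
[0, -0.1428, 0.0729, 0.0324, 0.0, 0.0, 0.008]
```

View pics/ab3.png

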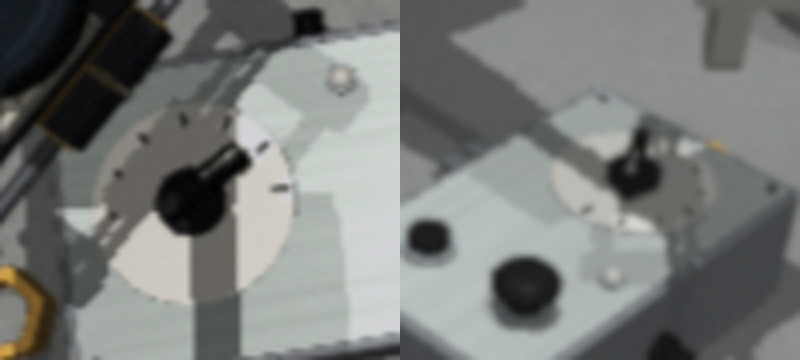

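The lever rests on mark 6, pointing at the mark at (262,148). Now the start button.

drive_tool:
  moves:
    - [0,-0.1544,0.043,0.032,0,0,0.008]
    - [0,-0.152,0.051,0.032,0,0,0.008]
    - [0,-0.149,0.058,0.032,0,0,0.008]
    - [0,-0.146,0.066,0.032,0,0,0.008]
    - [0,-0.143,0.073,0.032,0,0,0.008]

```text
time: 8.35
ee_pos: [0.4805, 0.0015, 0.3377]
tool_rot: [[0.79, 0.613, -0.003], [0.613, -0.79, 0.001], [-0.002, -0.002, -1.0]]
ft_force: [0.0, -1.4, -0.5]
finger_gap: 0.006
grip_force: 0.0
```

drive_tool:
  moves:
    - [0,0,0,0,0,0,0]
    - [0,0,0,0,0,0,0]

```text
time: 8.55
ee_pos: [0.4812, 0.0019, 0.3383]
tool_rot: [[0.79, 0.613, -0.002], [0.613, -0.79, 0.001], [-0.001, -0.002, -1.0]]
ft_force: [0.1, 0.4, -0.1]
finger_gap: 0.005
grip_force: 0.0
```

```bash
python3 - <<'E'
from plan import *
rows([.482,.0026,.293],38,2)
a=snap("top","a4.png")[200:300,170:270]; b=snap("wrist","b4.png")
cv2.imwrite("pics/ab4.png",np.hstack([cv2.resize(x,s,interpolation=2)for x,s in((a,(400,400)),(b[60:360,130:430],(400,400)))])[:,:,::-1])
E
```

```text
from [0.4812 0.0019 0.3383] psi 37.78 v mm [  0.8   0.7 -45.3] turn 0.22 F [ 0.09  0.35 -0.06]
[0, 0.0026, -0.0001, 0.1132, 0.0, 0.0, -0.0003]
[0, 0.0026, -0.0001, 0.1132, 0.0, 0.0, -0.0003]
```

View pics/ab4.png

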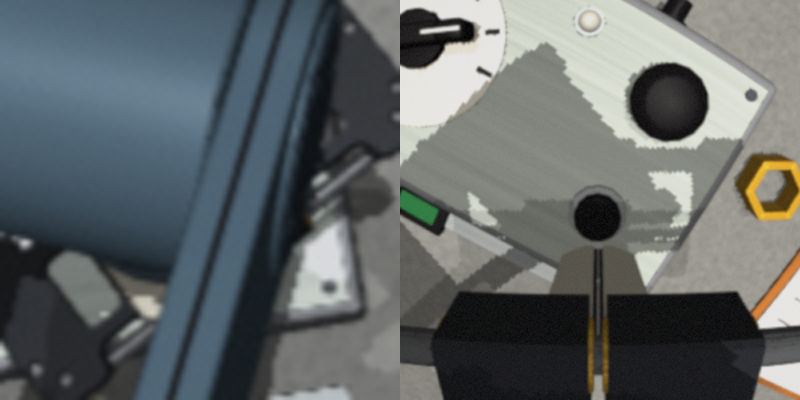

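The wrist view confirms the lever points at mark 6, with mark 7 beyond it. The start cap is at wrist pixel (278,222), so I'll get its position from that ray.

```bash
python3 - <<'E'
from h import *
p=optics.camera_params("wrist");K=p["intrinsics"]
v=np.array([277.7,222.3])-K[:2,2]; r=np.hypot(*v); th=r/K[0,0]
d=p["orientation"]@np.r_[v/r*np.sin(th),np.cos(th)]; print(p["position"]+d*(.099-p["position"][2])/d[2])
E
```

```text
[0.48441213 0.00492206 0.099     ]
```

drive_tool:
  moves:
    - [0,0.014,0,0.08,0,0,0]
    - [0,0,0,0.08,0,0,0]
    - [0,0,0,0.08,0,0,0]
    - [0,0,0,0,0,0,0]
    - [0,0,0,0,0,0,0]

```text
time: 9.15
ee_pos: [0.484, 0.0047, 0.2912]
tool_rot: [[0.789, 0.615, -0.001], [0.615, -0.789, 0.0], [-0.0, -0.001, -1.0]]
ft_force: [0.4, -0.5, -0.3]
finger_gap: 0.007
grip_force: 0.0
```

drive_tool:
  moves:
    - [0,0,0,0.0125,0,0,0]
    - [0,0,0,0.0125,0,0,0]
    - [0,0,0,0,0,0,0]

```text
time: 9.45
ee_pos: [0.4837, 0.004, 0.2864]
tool_rot: [[0.79, 0.613, 0.0], [0.613, -0.79, -0.0], [0.0, 0.0, -1.0]]
ft_force: [-0.4, 0.3, -0.1]
finger_gap: 0.005
grip_force: 0.0
```

drive_tool:
  moves:
    - [0,0,0,0.01,0,0,0]
    - [0,0,0,0.01,0,0,0]
    - [0,0,0,0,0,0,0]

```text
time: 9.75
ee_pos: [0.4838, 0.0038, 0.2824]
tool_rot: [[0.79, 0.613, 0.001], [0.613, -0.79, -0.0], [0.001, 0.001, -1.0]]
ft_force: [-0.4, 0.8, 3.4]
finger_gap: 0.006
grip_force: 1.9
```

drive_tool:
  moves:
    - [0,0,0,0.01,0,0,0]
    - [0,0,0,0,0,0,0]

```text
time: 9.95
ee_pos: [0.4839, 0.0038, 0.2804]
tool_rot: [[0.79, 0.613, 0.001], [0.613, -0.79, -0.0], [0.001, 0.001, -1.0]]
ft_force: [-1.2, 0.6, 5.2]
finger_gap: 0.003
grip_force: 2.7
```

Nearly in, so I'll push until the force climbs past the 6 N stop.

drive_tool:
  moves:
    - [0,0,0,0.006,0,0,0]
    - [0,0,0,0.004,0,0,0]
    - [0,0,0,0,0,0,0]

```text
time: 10.25
ee_pos: [0.4838, 0.0039, 0.2801]
tool_rot: [[0.79, 0.613, 0.002], [0.613, -0.79, -0.0], [0.001, 0.001, -1.0]]
ft_force: [-5.4, 0.8, 18.9]
finger_gap: 0.005
grip_force: 10.0
```

The button bottomed out: 18.9 N with no more travel. I'll release and retreat.

drive_tool:
  moves:
    - [0,0,0,-0.04,0,0,0]
    - [0,0,0,-0.15,0,0,0]
    - [0,0,0,-0.2,0,0,0]
    - [0,0,0,-0.1,0,0,0]
    - [0,0,0,0,0,0,0]

```text
time: 10.75
ee_pos: [0.4844, 0.0037, 0.3789]
tool_rot: [[0.79, 0.613, 0.006], [0.613, -0.79, -0.001], [0.004, 0.005, -1.0]]
ft_force: [-0.8, -0.0, -0.3]
finger_gap: 0.009
grip_force: 0.0
```

```bash
python3 - <<'E'
from h import *
b=snap("wrist","w5.png"); cv2.imwrite("pics/w5.png",b[:,:,::-1]); print(telemetry.state()["ft_force"])
E
```

```text
[-0.3196872  -0.16053103  0.37465598]
```

View pics/w5.png

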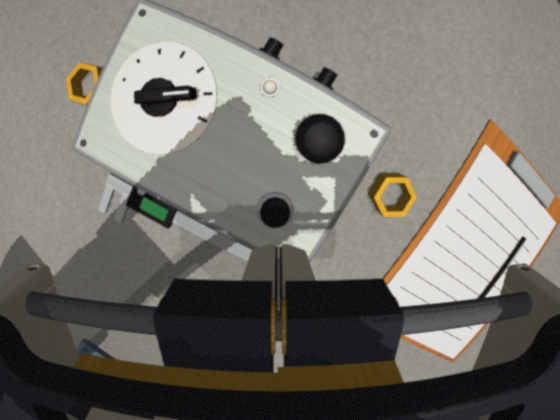

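The lever at (178,94) points at the sixth mark (207,93), with one mark beyond it at (202,119). The start button is out, and the nuts, caliper and clipboard have not moved.

```bash
python3 -c "
from bench import job
print(job.hand_in())"
```

```text
the job is handed in; nothing more can be done
None
```

The selector rests on mark 6, the start button was then pressed fully in and let go, nothing else was touched, and the job is handed in (about 11 s of the 45 s used).

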